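Select the marked speed on a grinder drive and lock it

ROBOT

A 6-joint arm with a two-finger parallel gripper is mounted at the origin on the work surface. World frame = base frame: x ahead of the robot, y to its left, z up, the work surface at z = 0. Lengths are in mm, angles in rad, forces in N, time in s.
With the tool pointing down it reaches from about 400 to 925 mm from the base axis. Payload 12.5 kg.
Tool frame: the origin (TCP) lies on the front face of the gripper's body, between the roots of the fingers; the fingertips stand 78 mm ahead of it and the grasp point (between the pads) lies 59 mm ahead of it (env.nose_length is the distance from the TCP to the fingertips, in mm); z points along the fingers, y is the line along which they close (so a half turn about z gives the same grasp; the last joint's range is limited). The gripper opens to 95 mm and grips with 3 to 60 N. Pads are 20 mm wide; open, the fingers measure 119 mm over their backs; the gripper's body (75 mm by 180 mm) begins 59 mm behind the grasp point.
Start: joints at [-1.367, 0.491, 1.559, -0, 1.092, -0.106], TCP at [190.564, -595.25, 292.261] pointing down, gripper open.
Joint ranges: [-3.1, 3.1], [-0.84, 2.19], [0.05, 2.79], [-1.13, 4.28], [0.06, 2.93], [-2.69, 2.69]. Speed limits (rad/s): [2.22, 2.22, 2.79, 3.14, 3.14, 3.14].

INTERFACE

Orientations are given as [roll, pitch, yaw] about the fixed x, y, z axes, in that order (R = Rz(yaw) Ry(pitch) Rx(roll)).
In Python, from cell import env gives the robot as it stands.
- The arm moves only by the tool jog_arm, never from a script. Its argument "motion" is a list of rows, each a list of 7 numbers: the turn, a rotation vector about the tool's x, y, z in degrees, then the shift along the tool's x, y, z in mm, then the finger opening in mm, from 0 to 95.1. In form: [[wx, wy, wz, x, y, z, hand], ...]. A call has 1 to 10 rows; each row shifts and turns the commanded pose from where the row before left it, along the tool's axes as they then stand; what a row does not reach is not made up. A row lasts 1/8 s, in which the tool goes at most 62.5 mm and 10.7 degrees, less where a joint would pass 70% of its speed; a pose out of reach is approached as far as the arm can. A call is refused whole if a number of a shift passes 62.5 or a number of a turn 10.7, either way. A call with a gripper value outside its range is refused whole. The fingers move at their own pace and stop on an object; the grip force is fixed at half the most. Time passes only in rows, so rows that do not move let the fingers close. It gives the time, the measured TCP pose, the force, the opening and the grip force at its end, in the units of the state.
- env.state(): the state, without advancing time (a new reading comes with each control period).
- env.read_camera(name): name is "scene" or "top"; returns a dict with "color" (420x560x3 uint8, red, green, blue), "z_map" (420x560 float32, mm along the optical axis (not along the pixel's ray), 0 where there is no reading), "camera_matrix" (3x3 intrinsics, pixels), "world_to_cam" (4x4, takes a point from world to camera coordinates). Camera axes: x right, y up, looking along -z (the intrinsics and any distortion apply to the point x, -y, -z); pixel columns grow to the right and rows downward; lengths in mm; the calibration is good to about 2 mm. A picture is of the moment at which its call begins.
- env.job_done(): hands the job in; it is judged then, once.
Trained networks look in the newest picture that a camera, given by its name, has taken for a name from the list of things; names that differ only in an ending like _2 or _b are one class to them, and where a whole thing is asked for, a point or a joint stands for the part that bears it (a point fixed in the world has none). Each returns a list of dicts, best first, with "score" (0 to 1); they miss things now and then, are a little off and sometimes report something else, mostly with a low value. They report only what shows in the picture. A call takes as long as a camera call.
- env.recognise(camera, thing): "location" ([column, row] in pixels, amid what is visible of it).
The state is a dict: "t": time; "joints": joint angles; "qvel": joint speeds; "tau": joint torques, N m; "eef_pos": TCP position; "tcp_rot": TCP orientation; "ft_force": force on the tool from outside, world axes, zero at the start; "moment": the same for the moment, N m; "opening": opening from 0.0 (shut) to 1.0 (fully open); "grip_force": force on a finger pad.
Only numpy, scipy, OpenCV 4.12 (cv2) and the standard library are available. Lean on these libraries where they do the work, as an engineer would, in place of code of your own. Each camera call takes 0.05 s, during which the arm holds its last target. There are 200 camera calls.

TASK

On top of the green gearbox, push the selector lever round until it has settled in the notch that has the tall pointed pin standing at it. Only then turn the T-shaped catch beside it a quarter turn clockwise, until it drops into its locked position. Leave the grease tin, the wrench and the hammer where they are.

Things in the scene. Friction and masses are not known exactly. Their poses are not given: they have to be found in the camera images.
- gearbox: Green cast gearbox fixed to the bench, yawed up to 0.3 rad. Casing 240 (x) by 360 (y) mm, flat top 100 mm high (all heights: above the bench); flange 270 by 390 mm. Origin: centre of the underside; x away from the robot, y left, z up. Motor behind, to x = 280 mm, 126 mm high; pulley on the left to y = 240 mm, 103 mm high. On top: selector lever at the left, T-shaped catch at the right.
- selector (a joint): Lever angle about its upright pivot, rad: 0 = pointing to the gearbox's -x (to the robot), positive = swung to its +y (left). Spring notches at +0.55 (left, the start), 0 (middle), -0.55 (right); stops at +-0.61. Leaving a notch takes 5 to 8 N at the ball; past the hump at +-0.275 the spring pulls the lever into the next notch, within about 0.03 rad, and it stays there when let go.
- lever_pivot (a point): On the lever's upright pivot axis, 114 mm high; 60 mm behind (+x) and 70 mm left (+y) of the gearbox's origin. The lever's round hub is 36 mm in diameter, top 132 mm high.
- lever_ball (a point): Centre of the lever's black ball knob: 32 mm diameter, 110 mm from the pivot axis, 174 mm high (top 190 mm). It stands on an upright 16 mm steel stem that rises from the flat steel lever arm; the arm is 14 mm wide, 135 mm long from the pivot axis, top 127 mm high.
- lever_index (a point): Imaginary point on the lever's centre line, 160 mm from the pivot axis (25 mm beyond the arm's end), 114 mm high. With the lever in a notch it lies on the upright centre line of that notch's pin or screw head.
- index_pin: Pointed steel pin marking the wanted notch: 18 mm diameter, 40 mm tall, cone point up, fixed on the dark quadrant plate (top 108 mm high), 160 mm from the pivot axis, at the middle or the right notch. Origin: centre of its underside. The other two notches have a flat round screw head, 18 mm diameter, 4 mm high. Notches are gaps in a low steel rim 134 mm from the pivot.
- catch (a joint): Angle of the T-shaped catch about its upright axis, rad: 0 = open, bar along the gearbox's x; grows clockwise seen from above (the end near the robot goes left, +y); 1.571 = locked, bar along the gearbox's y, over two low steel lugs. Spring detents at both, hump at 0.785 (3 to 5 N near the bar's end), and from about 1.0 it snaps on by itself. Stops at -0.06 and 1.63.
- catch_centre (a point): On the catch's axis at mid height of its bar, 133 mm high; 40 mm in front (-x) and 115 mm right (-y) of the gearbox's origin. Steel bar 84 mm long, 13 mm thick, 26 mm high, from 120 to 146 mm above the bench, on a 24 mm stud. The lugs beneath reach 106 mm high.
- catch_near_end (a point): On the catch's bar, 36 mm from its axis towards the end that is nearest the robot when open (6 mm short of that end), at mid height of the bar.
- grease_tin: Loose steel tin, 60 mm diameter, 55 mm high, standing on the casing's top at its right rear corner, top 155 mm high. Not to be disturbed. Origin at the centre of its underside.
- wrench: Loose steel wrench, 180 mm long, lying on the bench to the left of the gearbox. Not to be disturbed.
- hammer: Loose hammer, 260 mm long, lying on the bench to the right of the gearbox. Not to be disturbed.

How it is judged (in metres and radians):
On the way, in this order (a step that is already met when the one before it is completed fails the run):
1. The lever is settled in the notch at the pointed pin while the catch is still open (horizontal distance between lever_index and index_pin below 0.015 m and velocity of joint selector between -0.1 and 0.1 rad/s and value of joint catch below 0.4 rad), for 0.3 s.
2. The catch is turned to its locked position with the lever in that notch (horizontal distance between lever_index and index_pin below 0.015 m and value of joint catch above 1.45 rad), for 0.2 s.
At the end, for the whole second after the job is handed in: The lever rests in the notch at the pointed pin (the index point within 15 mm of the pin's axis, about 0.09 rad), the catch rests in its locked detent (joint above 1.45 rad), both at rest, and the tin, wrench and hammer are within 30 mm of where they were (all of step 2 and velocity of joint selector between -0.1 and 0.1 rad/s and velocity of joint catch between -0.1 and 0.1 rad/s and distance of each of grease_tin, wrench, hammer from where it was at the start of the episode below 0.03 m); the robot touches nothing.
It fails at once if The grease tin is disturbed (moved more than 30 mm) (distance of grease_tin from where it was at the start of the episode above 0.03 m).
It fails at once if The wrench is disturbed (moved more than 30 mm) (distance of wrench from where it was at the start of the episode above 0.03 m).
It fails at once if The hammer is disturbed (moved more than 30 mm) (distance of hammer from where it was at the start of the episode above 0.03 m).
It also fails if it takes over 54 s, if anything falls off the work surface, if the arm or the gripper's body presses on something with over 40 N, if the wrist force passes 120 N, or if a joint passes its speed limit or range.

## Working session

There is one attempt and no reset: what is moved stays moved. The work goes in short steps, Python scripts to look and compute and a tool call to move; the robot and the scene stay as the last step left them, time stands still between calls to the robot, and variables do not carry over. Pictures are saved under pics/ and viewed, at most 10 in all, crops included, and the job is handed in when it is done.

Besides the shell and the picture viewer there is one more tool, called after "Call:" as name(argument=value, ...) on one line, values as JSON. jog_arm: Moves the arm, as the interface text tells. Its arguments: {"type":"object","properties":{"motion":{"type":"array"}},"required":["motion"]}

```bash
mkdir -p pics
python3 - <<'E'
from cell import env
import cv2,numpy as np
s=env.state();print(s['t'],s['eef_pos'],s['tcp_rot'],s['opening'])
ims=[]
for c in("scene","top"):
    r=env.read_camera(c);np.savez(f'{c}.npz',**r)
    cv2.imwrite(f'pics/{c}0.png',r['color'][...,::-1])
    K=r['camera_matrix'];T=np.linalg.inv(r['world_to_cam']);print(c,T[:3,3])
    for th in("gearbox","lever_ball","lever_pivot","index_pin","catch_centre","catch_near_end","grease_tin","lever_index"):
        for d in env.recognise(c,th)[:2]:
            u,v=d['location'];z=float(r['z_map'][int(round(v)),int(round(u))])
            p=T@np.array([(u-K[0,2])/K[0,0]*z,-(v-K[1,2])/K[1,1]*z,-z,1])
            print(c,th,round(d['score'],2),[round(u),round(v)],p[:3].round(0))
E
```

```text
0.0 [ 190.52580593 -595.08038709  291.66196355] [-3.14049209e+00 -9.85088980e-05  3.09791065e-01] 0.9988480314947185
scene [1148.48975732  513.96721311  680.67735731]
scene gearbox 0.94 [248, 228] [706.  26.  99.]
scene lever_ball 0.82 [290, 206] [599.  60. 123.]
scene lever_pivot 0.59 [290, 207] [599.  60. 120.]
scene index_pin 0.55 [296, 180] [512.   8. 129.]
scene index_pin 0.41 [162, 193] [ 706. -338.   19.]
scene catch_centre 0.79 [224, 170] [ 609. -163.  131.]
scene grease_tin 0.86 [192, 192] [ 734. -136.  137.]
scene lever_index 0.82 [297, 201] [578.  65. 126.]
top [ 525.70573846   58.32228913 1406.28472817]
top gearbox 0.83 [291, 214] [630. -17. 103.]
top lever_ball 0.61 [269, 216] [620.  45. 124.]
top lever_pivot 0.97 [268, 218] [616.  48. 126.]
top catch_centre 0.79 [346, 224] [ 603. -165.  143.]
top catch_near_end 0.73 [404, 199] [ 687. -360.   22.]
top catch_near_end 0.69 [345, 223] [ 606. -162.  140.]
top grease_tin 0.74 [344, 183] [ 711. -156.  159.]
top lever_index 0.74 [271, 218] [617.  39.  99.]
```

Run:
```python
import cv2,numpy as np
a=cv2.imread('pics/scene0.png')[120:300,120:400];b=cv2.imread('pics/top0.png')[140:290,210:430]
a=cv2.resize(a,(800,514),interpolation=cv2.INTER_CUBIC);cv2.imwrite('pics/sc.png',a)
cv2.imwrite('pics/tc.png',cv2.resize(b,(800,545),interpolation=cv2.INTER_CUBIC))
```

```text
(no output)
```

View pics/sc.png

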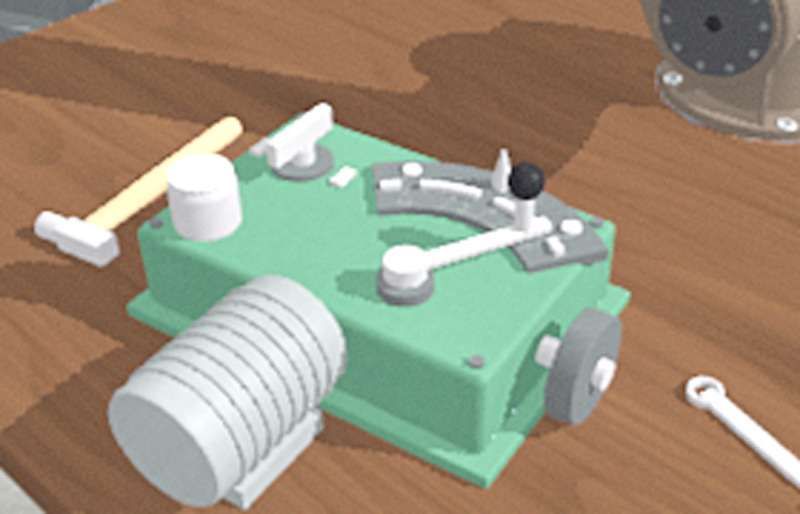

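View pics/tc.png

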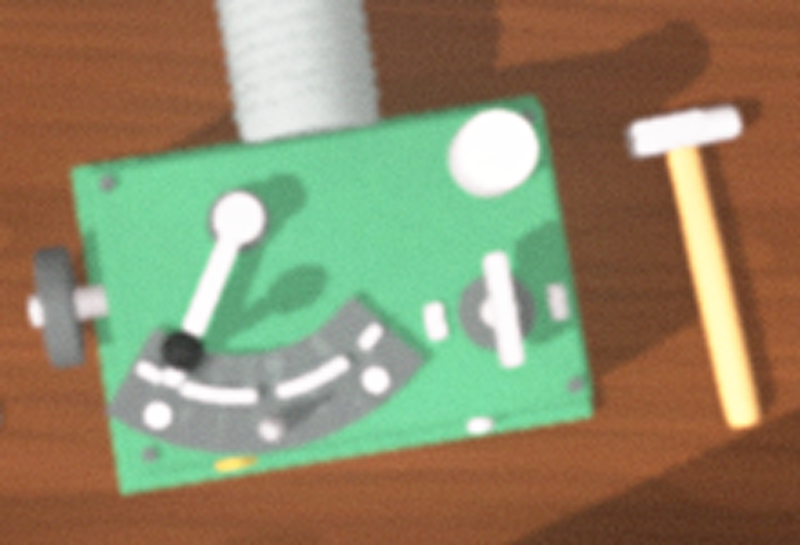

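The pin (top crop ~(270,428)) stands at the middle notch. The lever is at the left notch, and the catch bar runs from (496,257) to (512,363). I'll fit the gearbox pose from these pixels.

```bash
cat > h.py <<'E'
import numpy as np
def plane(r,u,v,z):
    K=r['camera_matrix'];T=np.linalg.inv(r['world_to_cam'])
    d=T[:3,:3]@np.array([(u-K[0,2])/K[0,0],-(v-K[1,2])/K[1,1],-1]);c=T[:3,3]
    return c+d*(z-c[2])/d[2]
E
python3 - <<'E'
from h import *
from scipy.optimize import least_squares
r=np.load('top.npz');k=220/800
pol=lambda a,R:(60-R*np.cos(a),70+R*np.sin(a))
F={'hub':(238,217,132,(60,70)),'scrL':(157,415,112,pol(.55,160)),'scrR':(375,380,112,pol(-.55,160)),'pin':(269,430,135,pol(0,160)),
'catch':(504,310,146,(-40,-115)),'ball':(182,350,178,pol(.55,110))}
W={n:plane(r,210+k*(a+.5)-.5,140+k*(b+.5)-.5,z)[:2] for n,(a,b,z,_) in F.items()}
R=lambda t:np.array([[np.cos(t),-np.sin(t)],[np.sin(t),np.cos(t)]])
f=lambda p:np.concatenate([p[:2]+R(p[2])@np.array(F[n][3])-W[n] for n in F])
s=least_squares(f,[650,0,.1]);p=s.x;print(p.round(3));print(dict(zip(F,s.fun.reshape(-1,2).round(1))))
g=lambda *q:(p[:2]+R(p[2])@np.array(q)).round(1)
for n,q in dict(pivot=(60,70),ballL=pol(.55,110),ball0=pol(0,110),catch=(-40,-115),near=(-76,-115)).items():print(n,g(*q))
print('tin',plane(r,210+k*494,140+k*152,155))
from cell import env
st=env.state();print(st['tcp_rot'],st['eef_pos'])
E
```

```text
[ 6.18632e+02 -4.98000e+01  1.76000e-01]
{'hub': array([-0.3, -0. ]), 'scrL': array([0.2, 1. ]), 'scrR': array([-0.3,  0.8]), 'pin': array([ 0.9, -1.8]), 'catch': array([-0. , -0.8]), 'ball': array([-0.5,  0.9])}
pivot [665.4  29.6]
ballL [563.   69.8]
ball0 [557.1  10.4]
catch [ 599.4 -170. ]
near [ 564.  -176.3]
tin [ 715.42723694 -160.17712549  155.        ]
[3.14145739e+00 2.22562706e-05 3.09843718e-01] [ 190.57124527 -595.24782297  292.29211582]
```

Call:
jog_arm(motion=[[0,0,7.7,0,0,0,60],[0,0,0,16,-20,-5,60],[0,0,0,32,-39,-5,60],[0,0,0,32,-39,0,60],[0,0,0,32,-39,0,60],[0,0,0,32,-39,0,60],[0,0,0,32,-39,0,60],[0,0,0,32,-39,0,60],[0,0,0,32,-39,0,60],[0,0,0,32,-39,0,60]])

```text
t: 2.15
eef_pos: [401.1, -219.4, 302.5]
tcp_rot: [3.141, -0.001, 0.175]
ft_force: [-0.0, -1.3, 0.2]
opening: 0.633
grip_force: 0.0
```

```bash
cat >> h.py <<'E'
def gb():
    from cell import env
    s=env.state();c,n=np.cos(.176),np.sin(.176);d=np.array(s['eef_pos'])-[618.6,-49.8,0]
    print('t',s['t'],'gearbox-frame TCP',np.round([c*d[0]+n*d[1],-n*d[0]+c*d[1],d[2]],1),'yaw-.176',round(s['tcp_rot'][2]-.176,3),'open',s['opening']*95,'F',np.round(s['ft_force'],1))
E
python3 -c "import h;h.gb()"
```

```text
t 2.15 gearbox-frame TCP [-243.9 -128.9  302.5] yaw-.176 -0.001 open 60.09592815762645 F [-0.  -1.3  0.2]
```

Call:
jog_arm(motion=[[0,0,0,32,-39,0,60],[0,0,0,32,-39,0,60],[0,0,0,32,-39,0,60],[0,0,0,32,-39,0,60],[0,0,0,32,-39,0,60],[0,0,0,30,-37,0,60],[0,0,0,20,-24,0,60],[0,0,0,0,0,0,60],[0,0,0,0,0,0,60]])

```text
t: 3.28
eef_pos: [562.2, 67.4, 302.1]
tcp_rot: [3.141, 0.0, 0.175]
ft_force: [-0.0, -0.1, 0.6]
opening: 0.634
grip_force: 0.0
```

```bash
python3 -c "import h;h.gb()"
```

```text
t 3.275 gearbox-frame TCP [-35.  125.3 302.1] yaw-.176 -0.001 open 60.2587020166256 F [-0.  -0.1  0.6]
```

Call:
jog_arm(motion=[[0,0,0,1,-2,10,60],[0,0,0,0,0,20,60],[0,0,0,0,0,20,60],[0,0,0,0,0,14,60],[0,0,0,0,0,0,60],[0,0,0,0,0,0,60]])

```text
t: 4.03
eef_pos: [563.4, 69.8, 238.7]
tcp_rot: [3.141, -0.001, 0.175]
ft_force: [0.8, 0.2, -0.1]
opening: 0.633
grip_force: 0.0
```

Call:
jog_arm(motion=[[0,0,0,-2,6,0,60],[0,0,0,-2,6,0,60],[0,0,0,-2,6,0,60],[0,0,0,-2,6,0,60],[0,0,0,-2,6,0,60],[0,0,0,-2,6,0,60],[0,0,0,-2,6,0,60],[0,0,0,-1,6,0,60],[0,0,0,-1,6,0,60],[0,0,0,0,5,0,60]])

```text
t: 5.28
eef_pos: [558.0, 8.4, 238.3]
tcp_rot: [3.141, -0.001, 0.175]
ft_force: [-0.5, 0.7, 0.2]
opening: 0.631
grip_force: 0.0
```

Call:
jog_arm(motion=[[0,0,0,0,0,0,60],[0,0,0,0,0,0,60],[0,0,0,0,0,0,60]])

```text
t: 5.65
eef_pos: [557.7, 9.2, 238.2]
tcp_rot: [3.141, -0.0, 0.176]
ft_force: [0.9, 0.2, -0.1]
opening: 0.628
grip_force: 0.0
```

Run:
```python
import h;h.gb()
from cell import env
import cv2
for c,(y,x) in dict(scene=(120,120),top=(140,210)).items():
    r=env.read_camera(c)
    cv2.imwrite(f'pics/{c}1.png',cv2.resize(r['color'][y:y+150,x:x+280,::-1],(800,429),interpolation=cv2.INTER_CUBIC))
```

```text
t 5.65 gearbox-frame TCP [-49.6  68.8 238.2] yaw-.176 -0.0 open 59.62201846108263 F [ 0.9  0.2 -0.1]
```

View pics/scene1.png

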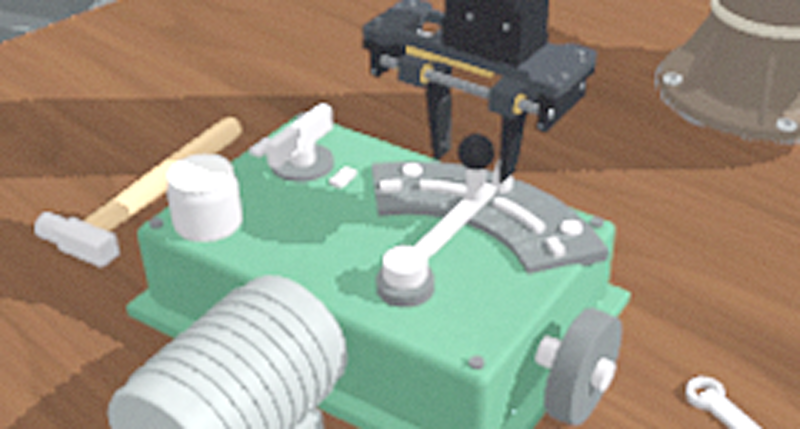

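The lever arm now points at the pin (~(495,185)) with no force on the tool, so it has settled. I'll lift off and move above the catch.

Call:
jog_arm(motion=[[0,0,0,0,0,-15,60],[0,0,0,0,0,-25,60],[0,0,0,0,0,-26,60],[0,0,0,2,24,0,50],[0,0,0,2,40,0,45],[0,0,0,2,40,0,40],[0,0,0,2,40,0,40],[0,0,0,2,40,0,40],[0,0,0,0,0,0,40],[0,0,0,0,0,0,40]])

```text
t: 7.0
eef_pos: [599.5, -169.9, 304.8]
tcp_rot: [3.142, -0.0, 0.175]
ft_force: [-0.3, 0.6, 1.0]
opening: 0.417
grip_force: 0.0
```

Run:
```python
import h;h.gb()
from cell import env
print(env.state()['joints'])
```

```text
t 7.0 gearbox-frame TCP [ -39.8 -114.9  304.8] yaw-.176 -0.001 open 39.64281476442047 F [-0.3  0.6  1. ]
[-3.82201444e-01  4.76525201e-01  1.54848074e+00  7.96422847e-05
  1.11638643e+00  1.01337682e+00]
```

Call:
jog_arm(motion=[[0,0,0,0,0,15,40],[0,0,0,0,0,30,40],[0,0,0,0,0,30,40],[0,0,0,0,0,20,40],[0,0,0,0,0,6,40],[0,0,0,0,0,0,22],[0,0,0,0,0,0,22],[0,0,0,0,0,0,22],[0,0,0,0,0,0,22]])

```text
t: 8.12
eef_pos: [599.8, -170.4, 203.6]
tcp_rot: [3.141, -0.001, 0.175]
ft_force: [1.6, 0.1, 0.2]
opening: 0.229
grip_force: 0.0
```

Call:
jog_arm(motion=[[0,0,8,0,0,0,22],[0,0,8,0,0,0,22],[0,0,8,0,0,0,22],[0,0,8,0,0,0,22],[0,0,8,0,0,0,22]])

```text
t: 8.75
eef_pos: [599.9, -170.6, 203.5]
tcp_rot: [3.141, -0.001, -0.527]
ft_force: [1.5, -1.6, -1.9]
opening: 0.234
grip_force: 4.2
```

Call:
jog_arm(motion=[[0,0,8,0,0,0,22],[0,0,8,0,0,0,22],[0,0,8,0,0,0,22],[0,0,8,0,0,0,22],[0,0,8,0,0,0,22],[0,0,8,0,0,0,22],[0,0,2,0,0,0,22],[0,0,0,0,0,0,22],[0,0,0,0,0,0,40],[0,0,0,0,0,0,40]])

```text
t: 10.0
eef_pos: [599.7, -170.4, 203.3]
tcp_rot: [-3.142, -0.0, -1.394]
ft_force: [-0.1, -0.2, -0.4]
opening: 0.383
grip_force: 0.0
```

Call:
jog_arm(motion=[[0,0,0,0,0,0,40],[0,0,0,0,0,-15,40],[0,0,0,0,0,-35,40],[0,0,0,0,0,-50,40],[0,0,0,0,0,-40,40],[0,0,0,-30,20,0,40],[0,0,0,-20,60,0,40],[0,0,0,-20,60,0,40],[0,0,0,0,30,0,40],[0,0,0,0,0,0,40]])

```text
t: 11.25
eef_pos: [420.3, -131.3, 344.7]
tcp_rot: [-3.14, -0.001, -1.396]
ft_force: [0.7, -0.1, -0.3]
opening: 0.418
grip_force: 0.0
```

Run:
```python
import h;h.gb()
from cell import env
import cv2
r=env.read_camera('top')
cv2.imwrite('pics/top2.png',cv2.resize(r['color'][140:290,210:430,::-1],(800,545),interpolation=cv2.INTER_CUBIC))
r=env.read_camera('scene')
cv2.imwrite('pics/scene2.png',cv2.resize(r['color'][120:300,120:400,::-1],(800,514),interpolation=cv2.INTER_CUBIC))
```

```text
t 11.25 gearbox-frame TCP [-209.5  -45.5  344.7] yaw-.176 -1.572 open 39.71861062434302 F [ 0.7 -0.1 -0.3]
```

View pics/top2.png

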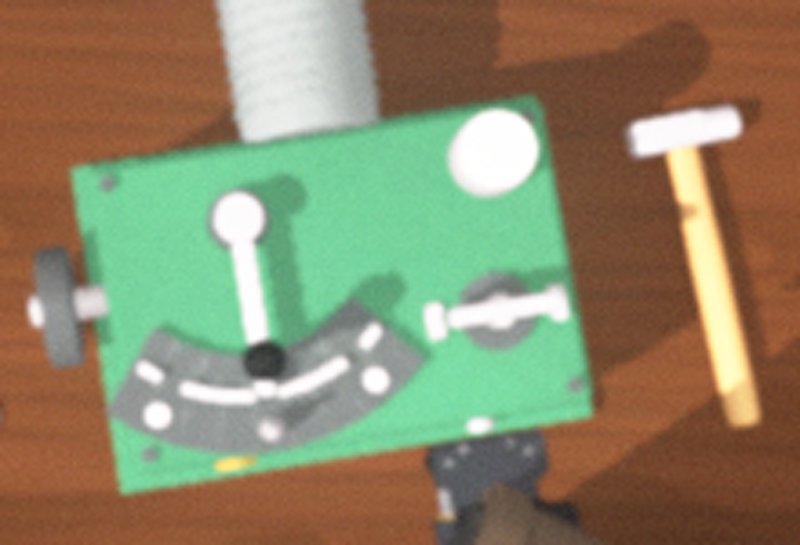

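View pics/scene2.png

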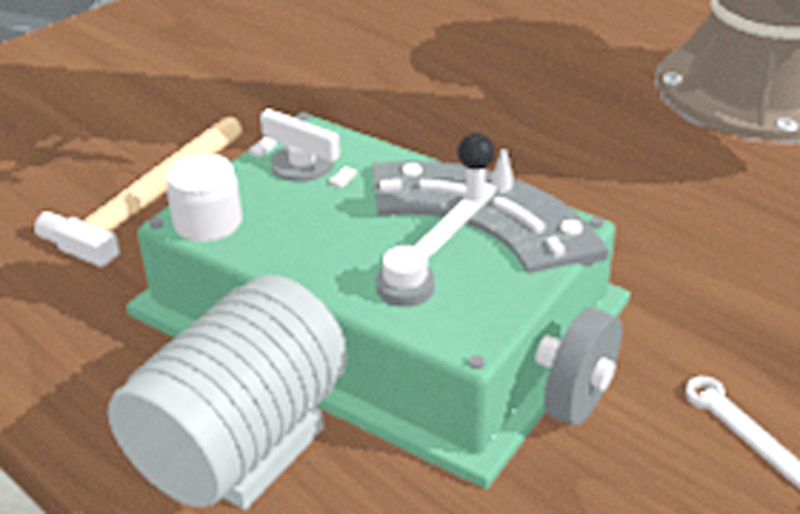

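The lever lines up with the pin (ball at (265,360), pin at (270,428)), and the catch bar lies over both lugs ((435,320) to (558,303)). The tin and hammer haven't moved, and neither has the part of the wrench in view.

```bash
python3 -c "
from cell import env
print(env.job_done())"
```

```text
the job is handed in; nothing more can be done
None
```

The job is handed in: the lever is settled in the middle notch at the pointed pin, the catch is turned to locked, and the tin, wrench and hammer look undisturbed in the final pictures; the hand-in gave no verdict.

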